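Slide the guard plate back into the bench grinder's slanted holder

ROBOT

A 6-joint arm with a two-finger parallel gripper is mounted at the origin on the work surface. World frame = base frame: x ahead of the robot, y to its left, z up, the work surface at z = 0. Lengths are in m, angles in rad, forces in N, time in s.
With the tool pointing down it reaches from about 0.225 to 0.725 m from the base axis. Payload 3.1 kg.
Tool frame: the origin (TCP) lies between the finger pads; the fingertips stand 11 mm ahead of it and the grasp point (between the pads) lies 8 mm behind it (bot.finger_overhang is the distance from the TCP to the fingertips, in m); z points along the fingers, y is the direction in which the jaws open and shut (so a half turn about z gives the same grasp; the last joint's range is limited). The gripper opens to 85 mm and grips with 20 to 120 N. Pads are 22 mm wide; open, the fingers measure 114 mm over their backs; the gripper's body (76 mm by 85 mm) begins 54 mm behind the grasp point. The pads swing forward as they close: fully open they stand 13 mm farther back than shut.
Start: joints at [-1.314, 0.048, 0.099, 1.622, 0, 1.443], TCP at [0.197, -0.487, 0.242] pointing down, gripper open.
Joint ranges: [-2.91, 2.91], [-0.99, 1.94], [-1.21, 1.42], [-2.12, 2.29], [-1.49, 1.47], [-3.14, 3.14]. Speed limits (rad/s): [2.79, 2.79, 3.14, 3.14, 3.14, 3.14].

INTERFACE

Orientations are given as a 3x3 rotation matrix whose columns are the frame's x, y, z axes.
In Python, from rig import bot, vision, hand_in gives the robot as it stands. The module is installed in compiled form; this text tells all that it offers.
- The arm moves only by the tool arm_command, never from a script. Its argument "targets" is a list of rows, each an object of numbers: "dx", "dy", "dz": the shift along the tool's x, y, z each as a share of 0.4 m, from -1 to 1; "twist": the turn about the tool's z as a share of 360 degrees, from -1 to 1; "fingers": the opening in per cent of the stroke, from 0 (shut) to 100 (fully open). A call has 1 to 5 rows; each row is the pose to reach, as a shift and turn from the pose commanded when the call began, along the tool's axes at that moment, turning the shorter way round; what a row does not reach only later rows make up. A row lasts 1/10 s, in which the tool goes at most 50 mm and 8.59 degrees, less where a joint would pass 70% of its speed; a pose out of reach is approached as far as the arm can. A call with a number of a shift or a turn outside -1 to 1 is refused whole. A call with a gripper value outside its range is refused whole. The fingers move at their own pace and stop on an object; "newtons" is the grip in N (left out, the last holds). Time passes only in rows, so rows that repeat a pose let the fingers close. It gives the time, the measured TCP pose, the force and the opening at its end, in the units of the state.
- bot.read_state(): the state, without advancing time (a new reading comes with each control period).
- vision.camera(name): name is "side" or "top"; returns a dict with "img" (384x512x3 uint8, red, green, blue), "camera_matrix" (3x3 intrinsics, pixels), "xyz" and "rotation" of the camera in the world. Camera axes: x right, y down, z forward; pixel columns grow to the right and rows downward; lengths in m; the calibration is good to about 2 mm. A picture is of the moment at which its call begins. There is no depth.
- hand_in(): hands the job in, once; it reports no verdict.
The state is a dict: "time": time; "joints": joint angles; "qd": joint speeds; "joint_torque": joint torques, N m; "position": TCP position; "orientation": TCP orientation; "wrist_force": force on the tool from outside, world axes, zero at the start; "ft_torque": the same for the moment, N m; "grip_width": finger opening in m.
Only numpy, scipy, OpenCV 4.12 (cv2) and the standard library are available. Lean on these libraries where they do the work, as an engineer would, in place of code of your own. Each camera call takes 0.05 s, during which the arm holds its last target. There are 200 camera calls.

TASK

The grinder's guard plate must go back before anyone uses it: take the wider flat plate, the one with a narrower tab on top, out of the wooden block and slide it, tab up, down into the slanted slot in front of the grinding wheel until it is fully home on the slot's floor. Ease it down rather than letting it drop, then let go; leave the other plate in the block and the other loose things where they are.

Things in the scene. Friction and masses are not known exactly. Their poses are not given: they have to be found in the camera images.
- guard: Guard plate: flat bare aluminium 8 mm thick, 0.29 kg, loose. Lower part 90 mm wide, 105 mm tall; centred on top a tab 60 mm wide brings the height to 130 mm. Same front and back. Starts upright in either slot of the block. Origin: centre of its bottom edge (foot); x through the thickness, y along the width, z up to the tab.
- guard_tab (a point): Near the middle of the guard plate's tab, a good place to grip across the 8 mm: 116 mm from the foot along the plate's z.
- holder: Slanted pocket fixed on the grinder's base, on the robot's side of the wheel: dark steel, bright steel lips. Inside 10 x 94 mm, 55 mm deep, flat floor. It leans 35 degrees, mouth up and towards the robot. Origin: centre of its floor, 45 mm above the table; z out along the slot (35 degrees from vertical), x across the 10 mm (up and away from the robot), y along the 94 mm. Walls 8 mm thick.
- mouth (a point): Centre of the holder's mouth, 71 mm from its floor along the slot, axes as the holder. All four sides flare outward at 30 degrees over the last 16 mm, so the mouth is about 28 x 112 mm. The seated guard plate stands out 75 mm beyond the walls, tab nearer the robot; nothing is above it.
- grinder: Bench grinder, fixed. Grey base plate 250 x 340 x 25 mm. Origin on the table below the holder's origin; x from holder to wheel, y left, z up. Wheel 132 mm across, 26 mm thick, axle along y, centre at x 120, y 0, z 125 mm. Motor 134 mm across on the same axis, y -270 to -60 mm; switch box on it up to z 215 mm.
- block: Wooden block, fixed, 140 (x) x 120 (y) x 50 mm tall, with two upright slots 10 mm wide (x) and 94 mm long (y), 40 mm deep, at x = -35 and +35 mm; slot floors 10 mm above the table. The guard plate stands in one, the other plate in the other. Origin: centre of its underside; z up.
- blank: The other plate, to stay in the block: plain rectangle of bare aluminium 8 mm thick, 50 mm wide, 105 mm tall, no tab, loose. Axes as for the guard. Must not be moved more than 30 mm.
- wrench: Steel wrench 170 mm long lying on the table. Origin: its middle, on the table. Bystander.
- hammer: Hammer 260 mm long lying on the table. Origin: on the table under its middle. Bystander.
- tin: Closed steel tin with a green band, 74 mm across, 100 mm tall. Origin: centre of its underside. Bystander.
- jar: Glass jar with steel cap, 64 mm across, 90 mm tall. Origin: centre of its underside. Bystander.
- collar: Dark steel shaft collar, ring 64 mm across, 36 mm bore, 22 mm tall, lying flat. Origin: centre of its underside. Bystander.
Things that resemble listed ones, but are neither listed nor needed, are in the scene too. Leave any green or purple look-alike of the guard alone.

How it is judged:
At the end, for the whole second after the job is handed in: The guard plate sits in the slanted holder, tab up: its foot within 5 mm of the pocket's floor, within 6 mm of the slot's middle across and 8 mm along it, leaning with the slot to within 0.10 rad, at rest and released (z of guard in the frame of holder between -0.004 and 0.005 m and x of guard in the frame of holder between -0.006 and 0.006 m and y of guard in the frame of holder between -0.008 and 0.008 m and angle between the z axis of guard and the z axis of holder, either way round below 0.1 rad and linear speed of guard below 0.02 m/s); the robot touches nothing.
It fails at once if the guard plate is dropped into the holder (faster than 0.4 m/s within 60 mm of home) (distance between guard and holder below 0.06 m and linear speed of guard above 0.4 m/s).
It fails at once if the other plate is moved by more than 30 mm (distance of blank from where it was at the start of the episode above 0.03 m).
It fails at once if another loose thing is moved by more than 40 mm (distance of any of wrench, hammer, tin, jar, collar from where it was at the start of the episode above 0.04 m).
It also fails if it takes over 42 s, if anything falls off the work surface, if the arm or the gripper's body presses on something with over 40 N, if the wrist force passes 120 N, or if a joint passes its speed limit or range.

## Working session

There is one attempt and no reset: what is moved stays moved. The work goes in short steps, Python scripts to look and compute and a tool call to move; the robot and the scene stay as the last step left them, time stands still between calls to the robot, and variables do not carry over. Pictures are saved under pics/ and viewed, about 8 in all and at most 12, crops included, and the job is handed in when it is done.

Besides the shell and the picture viewer there is one more tool, called after "Emit:" as name(argument=value, ...) on one line, values as JSON. arm_command: Moves the arm, as the interface text tells. Its arguments: {"type":"object","properties":{"targets":{"type":"array","items":{"type":"object","properties":{"dx":{"type":"number","minimum":-1,"maximum":1},"dy":{"type":"number","minimum":-1,"maximum":1},"dz":{"type":"number","minimum":-1,"maximum":1},"twist":{"type":"number","minimum":-1,"maximum":1},"fingers":{"type":"number"}}}},"newtons":{"type":"number"}},"required":["targets"]}

```bash
mkdir -p pics
python3 - <<'E'
from rig import bot, vision
import cv2, pickle
d={}
for n in ("side","top"):
    c=vision.camera(n); d[n]=c
    cv2.imwrite(f"pics/{n}0.png",cv2.resize(c["img"][:,:,::-1],(800,600),interpolation=cv2.INTER_CUBIC))
    print(n,c["camera_matrix"].tolist(),c["xyz"],c["rotation"])
pickle.dump(d,open("c0.pkl","wb"))
s=bot.read_state();print({k:s[k] for k in("time","position","orientation","grip_width","wrist_force")})
E
```

```text
side [[444.7591202567988, 0.0, 257.7367303960821], [0.0, 444.7591202567988, 187.37479006832763], [0.0, 0.0, 1.0]] [0.17907212 0.97836909 0.93480797] [[-0.92164166 -0.24876631  0.29781198]
 [-0.3877958   0.61781035 -0.68405028]
 [-0.01382265 -0.74593947 -0.66587029]]
top [[355.55161221042476, 0.0, 255.9989609767131], [0.0, 355.55161221042476, 192.80111776787462], [0.0, 0.0, 1.0]] [0.43773068 0.12712447 1.23232116] [[ 0.00897607 -0.99598572  0.08906102]
 [-0.99991026 -0.00805416  0.01070538]
 [-0.00994509 -0.08914912 -0.99596864]]
{'time': 0.1, 'position': array([ 0.19692999, -0.48607592,  0.24120517]), 'orientation': array([[ 9.26861451e-01,  3.75403153e-01, -5.68177366e-04],
       [ 3.75403482e-01, -9.26859030e-01,  2.13636983e-03],
       [ 2.75379648e-04, -2.19341461e-03, -9.99997557e-01]]), 'grip_width': 0.08537239281221579, 'wrist_force': array([ 0.10360374, -0.58723385, -0.2739221 ])}
```

View pics/side0.png

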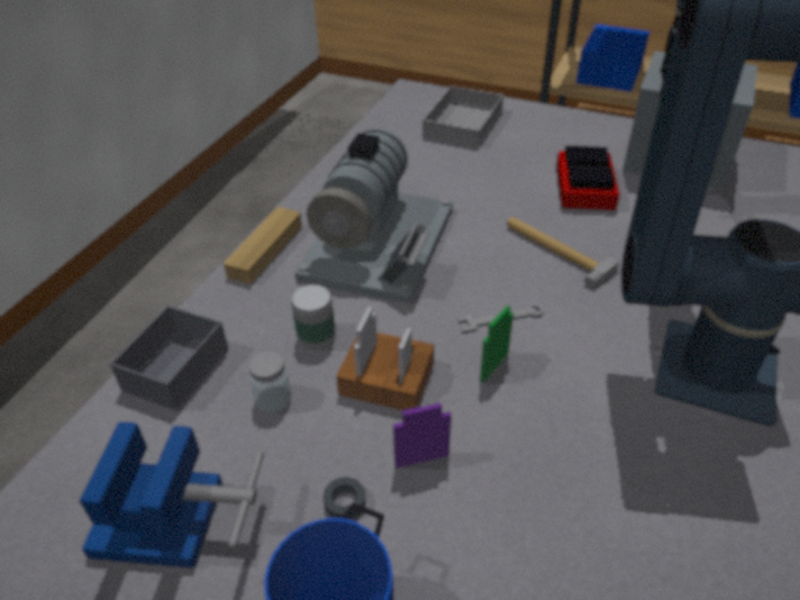

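View pics/top0.png

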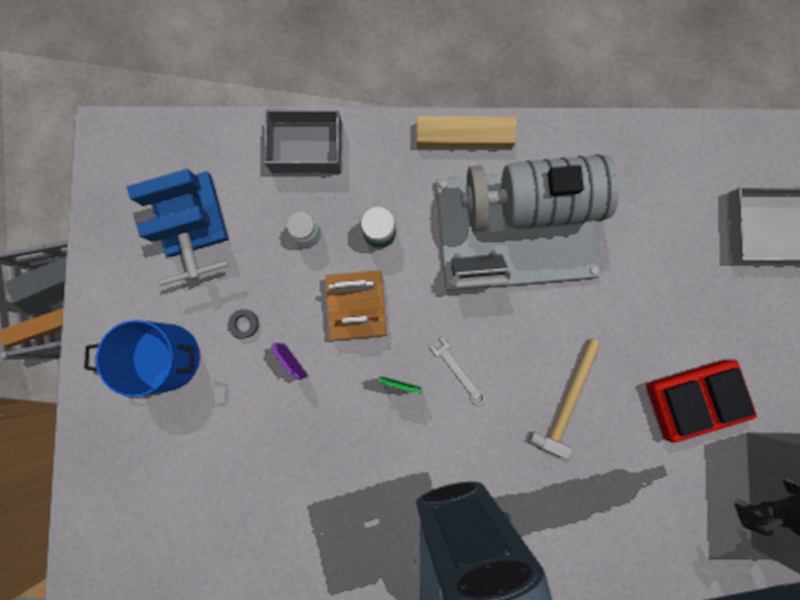

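Candidates (800x600 top view, px): the far plate in the block at (352,285), the near plate in the block at (352,320), the purple one at (290,360) and the green one at (400,384). The far plate looks wider and taller, and bare, so it fits the guard. I'll confirm that in one crop and look at the holder as well.

Run:
```python
import pickle,cv2,numpy as np
d=pickle.load(open("c0.pkl","rb"))
def crop(n,x,y,w,h,W,H):
    return cv2.resize(d[n]["img"][y:y+h,x:x+w,::-1],(W,H),interpolation=cv2.INTER_CUBIC)
a=np.hstack([crop("side",205,185,80,80,400,300*4//3)[:300] if 0 else crop("side",205,190,80,60,400,300),crop("top",200,165,60,45,400,300)])
b=np.hstack([crop("side",190,125,100,75,400,300),crop("top",275,145,64,48,400,300)])
cv2.imwrite("pics/crop1.png",np.vstack([a,b]))
```

```text
(no output)
```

View pics/crop1.png

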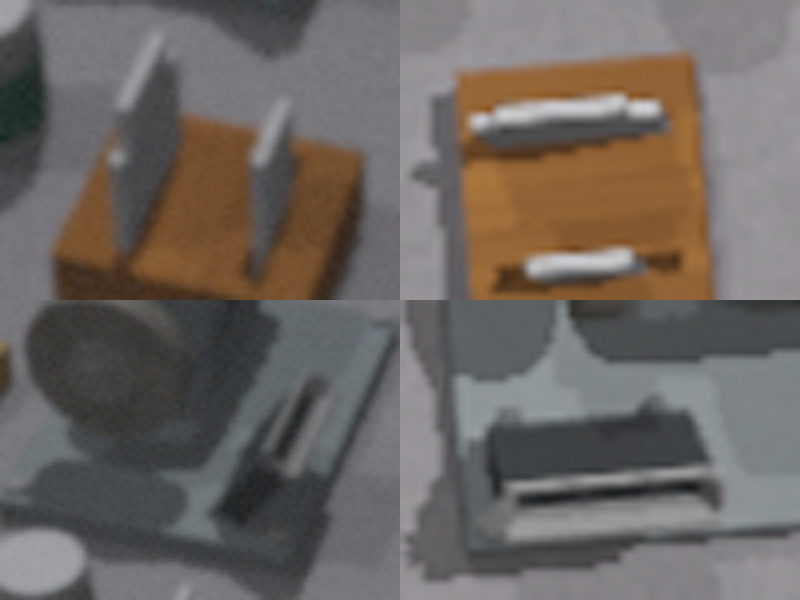

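The crop settles it: the far plate in the block has shoulders and a tab, so it is the guard, with its tab top at about (214.5,181.8)-(233.8,180.4) px in the raw top view. The plate in front of it is the plain, narrower blank. The holder's bright lips are at about (291–326, 172–184) px. Next I'll turn these pixels into positions.

```bash
cat > h.py <<'E'
import numpy as np,cv2
def ray(c,p):
    r=np.linalg.inv(c["camera_matrix"])@[p[0],p[1],1.]; return c["xyz"],c["rotation"]@r
def onz(c,p,z):
    o,r=ray(c,p); return o+r*(z-o[2])/r[2]
def proj(c,P):
    q=c["camera_matrix"]@(c["rotation"].T@(np.asarray(P)-c["xyz"])); return q[:2]/q[2]
def blob(mask,x0,y0,s=6):
    cs,_=cv2.findContours(mask,cv2.RETR_EXTERNAL,cv2.CHAIN_APPROX_NONE)
    k=max(cs,key=cv2.contourArea); b=cv2.boxPoints(cv2.minAreaRect(k)); return (b+.5)/s-.5+[x0,y0]
def up(c,x,y,w,h,s=6): return cv2.resize(c["img"][y:y+h,x:x+w],None,fx=s,fy=s,interpolation=cv2.INTER_CUBIC)
E
python3 - <<'E'
import pickle; from h import *
d=pickle.load(open("c0.pkl","rb")); t=d["top"]
np.set_printoptions(precision=4,suppress=True)
u=up(t,200,165,60,60); hsv=cv2.cvtColor(u,cv2.COLOR_RGB2HSV)
g=u.min(2)
m=((hsv[...,1]<60)&(g>185)).astype(np.uint8); m[130:]=0
cs,_=cv2.findContours(m,0,1); print("bright",[ (cv2.contourArea(k),cv2.boundingRect(k)) for k in cs if cv2.contourArea(k)>50])
b=blob(m,200,165);print("plate top box px",b.tolist()); print("z.14",np.array([onz(t,p,.14) for p in b]))
w=((hsv[...,0]<20)&(hsv[...,1]>110)).astype(np.uint8); w=cv2.morphologyEx(w,cv2.MORPH_CLOSE,np.ones((45,45)))
b=blob(w,200,165);print("block z.05",np.array([onz(t,p,.05) for p in b]))
u=up(t,275,145,64,48); g=u.min(2); m=(g>150).astype(np.uint8)
cs,_=cv2.findContours(m,0,1)
for k in cs:
    if cv2.contourArea(k)>150:
        b=(cv2.boxPoints(cv2.minAreaRect(k))+.5)/6-.5+[275,145]; print("lip px",b.round(1).tolist()); print(np.array([onz(t,p,.103) for p in b]))
# base plate near-left corner / edges from crop, z=.025 ; wheel by 2 views
for n,p in (("baseNearLeft",(275+70/6.25,145+250/6.25)),):print(n,onz(t,p,.025))
for n,p in (("farleft",(438/800*512,183/800*512)),("nearleft",(447/800*512,291/800*512)),("nearright",(597/800*512,279/800*512))):print(n,onz(t,p,.025))
for n,p in (("wheelfar",(477,166)),("wheelnear",(482,230))): print(n,[onz(t,(p[0]*.64,p[1]*.64),z) for z in (.125,.18)])
E
```

```text
bright [(143.0, (208, 93, 22, 9)), (707.0, (89, 88, 110, 20))]
plate top box px [[214.31470489501953, 180.71344184875488], [232.56218338012695, 179.16704559326172], [232.71263885498047, 180.94243049621582], [214.46516132354736, 182.48882865905762]]
z.14 [[0.572  0.2683 0.14  ]
 [0.5772 0.2118 0.14  ]
 [0.5717 0.2113 0.14  ]
 [0.5664 0.2678 0.14  ]]
block z.05 [[0.5991 0.3036 0.05  ]
 [0.6107 0.1826 0.05  ]
 [0.4717 0.1689 0.05  ]
 [0.4602 0.2886 0.05  ]]
lip px [[292.5, 180.4], [323.2, 177.5], [323.3, 179.5], [292.7, 182.3]]
[[ 0.5796  0.0231  0.103 ]
 [ 0.5895 -0.0749  0.103 ]
 [ 0.5832 -0.0754  0.103 ]
 [ 0.5733  0.0225  0.103 ]]
baseNearLeft [0.5733 0.0373 0.025 ]
farleft [0.8103 0.058  0.025 ]
nearleft [0.569  0.0377 0.025 ]
nearright [ 0.5979 -0.2893  0.025 ]
wheelfar [array([ 0.8154, -0.0158,  0.125 ]), array([ 0.7967, -0.0087,  0.18  ])]
wheelnear [array([ 0.6827, -0.0254,  0.125 ]), array([ 0.6705, -0.0179,  0.18  ])]
```

Run:
```python
import pickle; from h import *
d=pickle.load(open("c0.pkl","rb")); t=d["top"]; s=d["side"]
yaw=np.radians(5.4); a=np.radians(35)
H=np.array([.6295,-.032,.045]); Rz=cv2.Rodrigues(np.array([0,0,yaw]))[0]
R=Rz@np.array([[np.cos(a),0,-np.sin(a)],[0,1,0],[np.sin(a),0,np.cos(a)]])
for nm,P in dict(upRim=(14,0,71),upThroat=(5,0,55),loThroat=(-5,0,55),loRim=(-14,0,71),loRimOut=(-22,0,71),L=(-14,56,71),Rr=(-14,-56,71),LU=(14,56,71),RU=(14,-56,71)).items():
    X=H+R@(np.array(P)/1000); print(nm,X.round(4),"top",proj(t,X).round(1),"side",proj(s,X).round(1))
for du in (-8,0,8):
    print(du,[(round(float(v),1),int(cv2.getRectSubPix(t["img"],(1,1),(308+du,float(v)-.09*du)).mean())) for v in np.arange(168,188,.67)])
v=178.
print("row",[(int(u),int(cv2.getRectSubPix(t["img"],(1,1),(float(u),181-.09*(u-308))).mean())) for u in range(284,332)])
# enlarged with overlay points
for n,x,y in(("side",230,130),("top",280,150)):
    im=np.ascontiguousarray(up(d[n],x,y,55,55,7)[:,:,::-1])
    for P in ((-14,56,71),(-14,-56,71),(14,56,71),(14,-56,71),(-5,47,55),(-5,-47,55),(5,47,55),(5,-47,55)):
        q=(proj(d[n],H+R@(np.array(P)/1000))-[x,y]+.5)*7; cv2.circle(im,tuple(int(i) for i in q),3,(0,0,255) if abs(P[0])==14 else (0,255,0),-1)
    cv2.imwrite(f"pics/ov_{n}.png",im)
cv2.imwrite("pics/ov.png",np.hstack([cv2.imread("pics/ov_side.png"),cv2.imread("pics/ov_top.png")]))
```

```text
upRim [ 0.6004 -0.0348  0.1112] top [310.9 173.7] side [262.9 149.5]
upThroat [ 0.6022 -0.0346  0.0929] top [310.1 173.9] side [262.4 154.1]
loThroat [ 0.594  -0.0354  0.0872] top [310.1 176.7] side [265.  156.1]
loRim [ 0.5775 -0.0369  0.0951] top [310.9 181.4] side [270.1 155. ]
loRimOut [ 0.571  -0.0375  0.0905] top [310.9 183.6] side [272.1 156.5]
L [0.5723 0.0188 0.0951] top [293.6 182.9] side [264.9 165.9]
Rr [ 0.5828 -0.0927  0.0951] top [328.3 179.9] side [275.  144.6]
LU [0.5951 0.021  0.1112] top [293.4 175.2] side [257.5 160.4]
RU [ 0.6056 -0.0905  0.1112] top [328.5 172.2] side [268.1 139.3]
-8 [(168.0, 65), (168.7, 65), (169.3, 65), (170.0, 65), (170.7, 66), (171.3, 70), (172.0, 98), (172.7, 120), (173.4, 132), (174.0, 102), (174.7, 66), (175.4, 35), (176.0, 59), (176.7, 90), (177.4, 121), (178.0, 130), (178.7, 140), (179.4, 149), (180.1, 152), (180.7, 144), (181.4, 128), (182.1, 102), (182.7, 80), (183.4, 66), (184.1, 70), (184.7, 73), (185.4, 76), (186.1, 76), (186.8, 96), (187.4, 121)]
0 [(168.0, 64), (168.7, 64), (169.3, 64), (170.0, 64), (170.7, 65), (171.3, 70), (1
[... 605 characters left out ...]
5), (182.1, 119), (182.7, 105), (183.4, 87), (184.1, 93), (184.7, 118), (185.4, 128), (186.1, 133), (186.8, 133), (187.4, 132)]
row [(284, 85), (285, 81), (286, 92), (287, 92), (288, 88), (289, 89), (290, 89), (291, 98), (292, 126), (293, 141), (294, 142), (295, 146), (296, 145), (297, 143), (298, 143), (299, 141), (300, 139), (301, 141), (302, 140), (303, 139), (304, 142), (305, 143), (306, 145), (307, 148), (308, 148), (309, 145), (310, 141), (311, 139), (312, 141), (313, 142), (314, 141), (315, 143), (316, 145), (317, 147), (318, 149), (319, 148), (320, 144), (321, 145), (322, 142), (323, 141), (324, 140), (325, 137), (326, 143), (327, 147), (328, 145), (329, 145), (330, 145), (331, 146)]
```

View pics/ov.png

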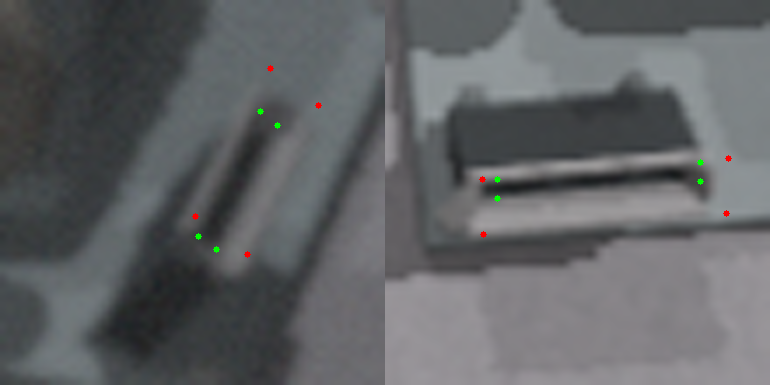

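The holder's lips in the top view put the mouth about 7 mm left of my first guess. The estimate is now holder H≈(0.6295,-0.024,0.045), yaw 5.4°. The guard is at about (0.571,0.2395), yaw 5.4°.

The tool can only stay upright, so I'll grip the tab across its 60 mm width and let the plate pivot about the jaw axis to get the lean. First the transit.

Emit:
arm_command(targets=[{"dx": 0.475, "dy": -0.408, "fingers": 100}, {"dx": 0.475, "dy": -0.408}, {"dx": 0.475, "dy": -0.408}, {"dx": 0.475, "dy": -0.408}, {"dx": 0.475, "dy": -0.408}], newtons=40)

```text
schema error: expected keys dx, dy, dz, twist, fingers
```

Emit:
arm_command(targets=[{"dx": 0.475, "dy": -0.408}, {"dx": 0.475, "dy": -0.408}, {"dx": 0.475, "dy": -0.408}, {"dx": 0.475, "dy": -0.408}, {"dx": 0.475, "dy": -0.408}])

```text
schema error: expected keys dx, dy, dz, twist, fingers
```

Emit:
arm_command(targets=[{"dx": 0.475, "dy": -0.408}, {"dx": 0.475, "dy": -0.408}, {"dx": 0.475, "dy": -0.408}, {"dx": 0.475, "dy": -0.408}, {"dx": 0.475, "dy": -0.408}])

```text
schema error: expected keys dx, dy, dz, twist, fingers
```

Emit:
arm_command(targets=[{"dx": 0.475, "dy": -0.408, "dz": 0, "twist": 0, "fingers": 100}, {"dx": 0.475, "dy": -0.408, "dz": 0, "twist": 0, "fingers": 100}, {"dx": 0.475, "dy": -0.408, "dz": 0, "twist": 0, "fingers": 100}, {"dx": 0.475, "dy": -0.408, "dz": 0, "twist": 0, "fingers": 100}, {"dx": 0.475, "dy": -0.408, "dz": 0, "twist": 0, "fingers": 100}], newtons=40)

```text
time: 0.6
position: [0.312, -0.2625, 0.2418]
orientation: [[0.927, 0.374, -0.0], [0.374, -0.927, 0.001], [0.0, -0.001, -1.0]]
wrist_force: [0.6, 0.4, -0.7]
grip_width: 0.0852
```

Emit:
arm_command(targets=[{"dx": 0.475, "dy": -0.408, "dz": 0, "twist": 0, "fingers": 100}, {"dx": 0.475, "dy": -0.408, "dz": 0, "twist": 0, "fingers": 100}, {"dx": 0.475, "dy": -0.408, "dz": 0, "twist": 0, "fingers": 100}, {"dx": 0.475, "dy": -0.408, "dz": 0, "twist": 0, "fingers": 100}, {"dx": 0.475, "dy": -0.408, "dz": 0, "twist": 0, "fingers": 100}])

```text
time: 1.1
position: [0.4267, -0.0402, 0.242]
orientation: [[0.927, 0.375, 0.0], [0.375, -0.927, -0.0], [-0.0, 0.0, -1.0]]
wrist_force: [1.7, -1.1, 0.7]
grip_width: 0.0852
```

Emit:
arm_command(targets=[{"dx": 0.475, "dy": -0.408, "dz": 0, "twist": 0, "fingers": 100}, {"dx": 0.475, "dy": -0.408, "dz": 0, "twist": 0, "fingers": 100}, {"dx": 0.475, "dy": -0.408, "dz": 0, "twist": 0, "fingers": 100}, {"dx": 0.475, "dy": -0.408, "dz": 0, "twist": 0, "fingers": 100}, {"dx": 0.475, "dy": -0.408, "dz": 0, "twist": 0, "fingers": 100}])

```text
time: 1.6
position: [0.5412, 0.182, 0.2416]
orientation: [[0.927, 0.376, -0.001], [0.376, -0.927, -0.0], [-0.001, 0.0, -1.0]]
wrist_force: [0.6, -1.4, 0.2]
grip_width: 0.0852
```

Emit:
arm_command(targets=[{"dx": 0.123, "dy": -0.105, "dz": 0, "twist": 0.046, "fingers": 100}, {"dx": 0.123, "dy": -0.105, "dz": 0, "twist": 0.046, "fingers": 100}, {"dx": 0.123, "dy": -0.105, "dz": 0.12, "twist": 0.046, "fingers": 100}, {"dx": 0.123, "dy": -0.105, "dz": 0.12, "twist": 0.046, "fingers": 100}, {"dx": 0.123, "dy": -0.105, "dz": 0.12, "twist": 0.046, "fingers": 100}])

```text
time: 2.1
position: [0.5783, 0.1834, 0.1912]
orientation: [[0.984, 0.176, -0.015], [0.176, -0.984, 0.039], [-0.008, -0.041, -0.999]]
wrist_force: [-0.9, 0.3, -0.3]
grip_width: 0.0855
```

Run:
```python
from rig import bot,vision; from h import *
s=bot.read_state();print(s["position"],s["orientation"].round(3).tolist())
c=vision.camera("side");t=vision.camera("top")
print(proj(c,s["position"]),proj(t,s["position"]))
a=up(c,205,150,80,100,6)[:,:,::-1]; b=up(t,195,140,54,100,6)[:,:,::-1]
cv2.imwrite("pics/pre.png",np.hstack([a[:,:480],b]))
```

```text
[0.57825127 0.18337049 0.19124195] [[0.984, 0.176, -0.015], [0.176, -0.984, 0.039], [-0.008, -0.041, -0.999]]
[238.78925476 173.62064279] [240.88765925 176.68336771]
```

View pics/pre.png

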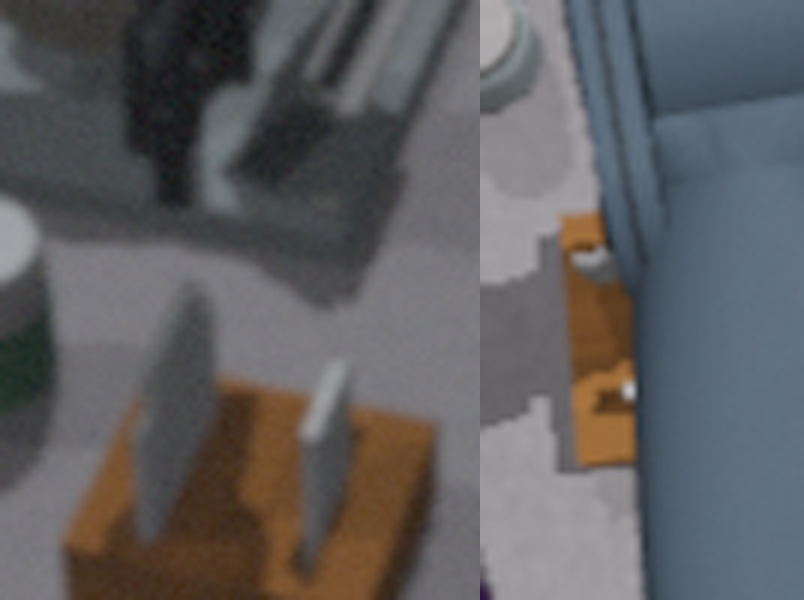

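The view shows the gripper still short of the guard in y. Checking the joints.

Emit:
arm_command(targets=[{"dx": 0, "dy": 0, "dz": 0, "twist": 0, "fingers": 100}])

```text
time: 2.3
position: [0.5807, 0.184, 0.1964]
orientation: [[0.984, 0.177, -0.006], [0.177, -0.983, 0.04], [0.001, -0.04, -0.999]]
wrist_force: [0.0, 0.2, 0.0]
grip_width: 0.0857
```

Run:
```python
from rig import bot
s=bot.read_state();print(s["position"].round(4),s["orientation"].round(3).tolist(),s["joints"].round(3).tolist())
```

```text
[0.5807 0.184  0.1964] [[0.984, 0.177, -0.006], [0.177, -0.983, 0.04], [0.001, -0.04, -0.999]] [0.177, 0.259, 0.243, 1.554, 0.04, 3.141]
```

Joint 6 is at its limit (3.14), so I'll use the opposite half-turn, which gives the same grasp.

Emit:
arm_command(targets=[{"dx": 0, "dy": 0, "dz": -0.03, "twist": -0.12, "fingers": 100}, {"dx": 0, "dy": 0, "dz": -0.03, "twist": -0.12, "fingers": 100}, {"dx": 0, "dy": 0, "dz": -0.03, "twist": -0.12, "fingers": 100}, {"dx": 0, "dy": 0, "dz": -0.03, "twist": -0.12, "fingers": 100}, {"dx": 0, "dy": 0, "dz": -0.03, "twist": -0.12, "fingers": 100}])

```text
time: 2.8
position: [0.5811, 0.1834, 0.2089]
orientation: [[0.595, 0.804, -0.005], [0.803, -0.594, 0.04], [0.029, -0.028, -0.999]]
wrist_force: [0.2, 0.4, -0.0]
grip_width: 0.0854
```

Emit:
arm_command(targets=[{"dx": 0, "dy": 0, "dz": 0, "twist": -0.118, "fingers": 100}, {"dx": 0, "dy": 0, "dz": 0, "twist": -0.118, "fingers": 100}, {"dx": 0, "dy": 0, "dz": 0, "twist": -0.118, "fingers": 100}, {"dx": 0, "dy": 0, "dz": 0, "twist": -0.118, "fingers": 100}, {"dx": 0, "dy": 0, "dz": 0, "twist": -0.118, "fingers": 100}])

```text
time: 3.3
position: [0.5811, 0.1834, 0.2088]
orientation: [[-0.104, 0.995, -0.005], [0.994, 0.104, 0.04], [0.04, -0.001, -0.999]]
wrist_force: [0.9, 0.6, -0.5]
grip_width: 0.0852
```

Emit:
arm_command(targets=[{"dx": 0, "dy": 0, "dz": 0, "twist": -0.118, "fingers": 100}, {"dx": 0, "dy": 0, "dz": 0, "twist": -0.118, "fingers": 100}, {"dx": 0, "dy": 0, "dz": 0, "twist": -0.118, "fingers": 100}, {"dx": 0, "dy": 0, "dz": 0, "twist": -0.118, "fingers": 100}, {"dx": 0, "dy": 0, "dz": 0, "twist": -0.118, "fingers": 100}])

```text
time: 3.8
position: [0.5811, 0.1834, 0.2089]
orientation: [[-0.748, 0.663, -0.005], [0.663, 0.748, 0.04], [0.03, 0.026, -0.999]]
wrist_force: [0.3, 0.0, 1.0]
grip_width: 0.0854
```

Emit:
arm_command(targets=[{"dx": 0, "dy": 0, "dz": 0, "twist": -0.118, "fingers": 100}, {"dx": 0, "dy": 0, "dz": 0, "twist": -0.118, "fingers": 100}, {"dx": 0, "dy": 0, "dz": 0, "twist": -0.118, "fingers": 100}, {"dx": 0, "dy": 0, "dz": 0, "twist": -0.118, "fingers": 100}, {"dx": 0, "dy": 0, "dz": 0, "twist": -0.118, "fingers": 100}])

```text
time: 4.3
position: [0.5811, 0.1834, 0.2089]
orientation: [[-1.0, -0.016, -0.005], [-0.016, 0.999, 0.04], [0.004, 0.04, -0.999]]
wrist_force: [0.1, 0.8, 0.4]
grip_width: 0.0856
```

Run:
```python
from rig import bot
import numpy as np
s=bot.read_state();R=s["orientation"];print(s["position"].round(4),R.round(4).tolist(),s["joints"].round(3).tolist())
print(R.T@(np.array([.571,.2395,.2])-s["position"])/.4)
```

```text
[0.5811 0.1834 0.2089] [[-0.9999, -0.0159, -0.005], [-0.0161, 0.9991, 0.0398], [0.0044, 0.0399, -0.9992]] [0.176, 0.26, 0.269, 1.578, 0.04, 0.16]
[0.0228695  0.13956879 0.0279204 ]
```

Emit:
arm_command(targets=[{"dx": 0.023, "dy": 0.14, "dz": 0.028, "twist": -0.0125, "fingers": 100}, {"dx": 0.023, "dy": 0.14, "dz": 0.028, "twist": -0.0125, "fingers": 100}, {"dx": 0.023, "dy": 0.136, "dz": 0.115, "twist": -0.0125, "fingers": 100}, {"dx": 0.023, "dy": 0.136, "dz": 0.115, "twist": -0.0125, "fingers": 100}])

```text
time: 4.7
position: [0.5674, 0.2389, 0.1589]
orientation: [[-0.996, -0.089, -0.016], [-0.089, 0.995, 0.037], [0.013, 0.038, -0.999]]
wrist_force: [-1.8, 0.1, -1.5]
grip_width: 0.0854
```

Run:
```python
from rig import bot,vision; from h import *
s=bot.read_state();print(s["position"].round(4),s["orientation"].round(4).tolist())
c=vision.camera("side")
x0,y0=190,130
im=np.ascontiguousarray(up(c,x0,y0,100,90,7)[:,:,::-1])
R=s["orientation"]
for P,col in ((s["position"],(0,0,255)),(s["position"]+R[:,1]*.0427,(0,255,0)),(s["position"]-R[:,1]*.0427,(0,255,0)),((.571,.2395,.14),(255,0,0))):
    q=(proj(c,P)-[x0,y0]+.5)*7; cv2.circle(im,tuple(int(i) for i in q),4,col,-1)
cv2.imwrite("pics/pre2.png",im)
```

```text
[0.5674 0.2389 0.1589] [[-0.9959, -0.0886, -0.0159], [-0.0891, 0.9953, 0.0366], [0.0125, 0.0379, -0.9992]]
```

View pics/pre2.png

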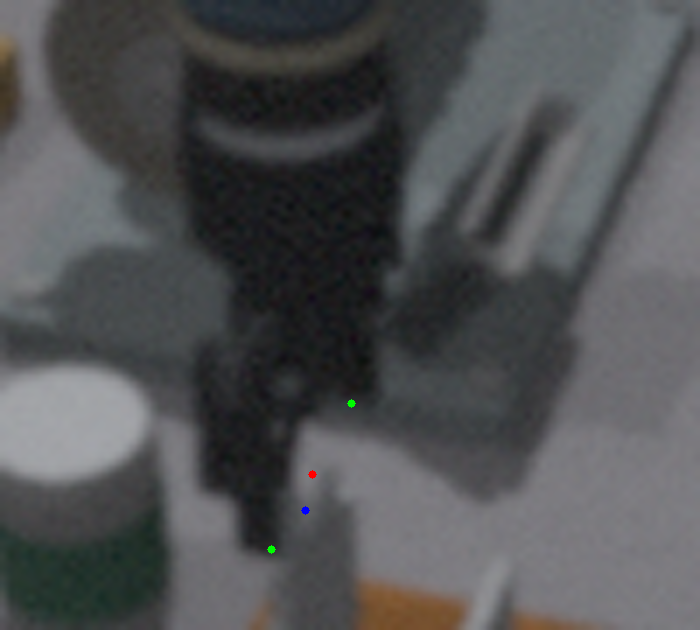

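Emit:
arm_command(targets=[{"dx": 0, "dy": -0.002, "dz": 0.05, "twist": 0, "fingers": 100}, {"dx": 0, "dy": -0.004, "dz": 0.085, "twist": 0, "fingers": 100}, {"dx": 0, "dy": -0.004, "dz": 0.085, "twist": 0, "fingers": 100}])

```text
time: 5.05
position: [0.5694, 0.2381, 0.1276]
orientation: [[-0.996, -0.087, -0.011], [-0.087, 0.995, 0.038], [0.008, 0.039, -0.999]]
wrist_force: [-0.2, 0.1, -0.5]
grip_width: 0.0857
```

Emit:
arm_command(targets=[{"dx": 0, "dy": 0, "dz": 0, "twist": 0, "fingers": 65}, {"dx": 0, "dy": 0, "dz": 0, "twist": 0, "fingers": 60}, {"dx": 0, "dy": 0, "dz": 0, "twist": 0, "fingers": 50}, {"dx": 0, "dy": 0, "dz": 0, "twist": 0, "fingers": 50}, {"dx": 0, "dy": 0, "dz": 0, "twist": 0, "fingers": 50}], newtons=30)

```text
time: 5.55
position: [0.5711, 0.2393, 0.1306]
orientation: [[-0.996, -0.088, -0.006], [-0.088, 0.995, 0.04], [0.002, 0.041, -0.999]]
wrist_force: [-0.6, 0.7, 5.7]
grip_width: 0.0588
```

Emit:
arm_command(targets=[{"dx": 0, "dy": 0.001, "dz": -0.02, "twist": 0, "fingers": 50}, {"dx": 0, "dy": 0.002, "dz": -0.045, "twist": 0, "fingers": 50}, {"dx": 0, "dy": 0.003, "dz": -0.07, "twist": 0, "fingers": 50}, {"dx": 0, "dy": 0.0035, "dz": -0.087, "twist": 0, "fingers": 50}, {"dx": 0, "dy": 0.0035, "dz": -0.087, "twist": 0, "fingers": 50}], newtons=30)

```text
time: 6.05
position: [0.5711, 0.239, 0.1653]
orientation: [[-0.996, -0.088, -0.006], [-0.088, 0.995, 0.04], [0.003, 0.04, -0.999]]
wrist_force: [-0.9, -0.1, -2.7]
grip_width: 0.0588
```

Run:
```python
from rig import bot,vision; from h import *
s=bot.read_state();print(s["position"].round(4),s["wrist_force"].round(1))
c=vision.camera("side")
cv2.imwrite("pics/lift.png",up(c,190,130,100,90,7)[:,:,::-1])
```

```text
[0.5711 0.239  0.1653] [-0.9 -0.1 -2.7]
```

View pics/lift.png

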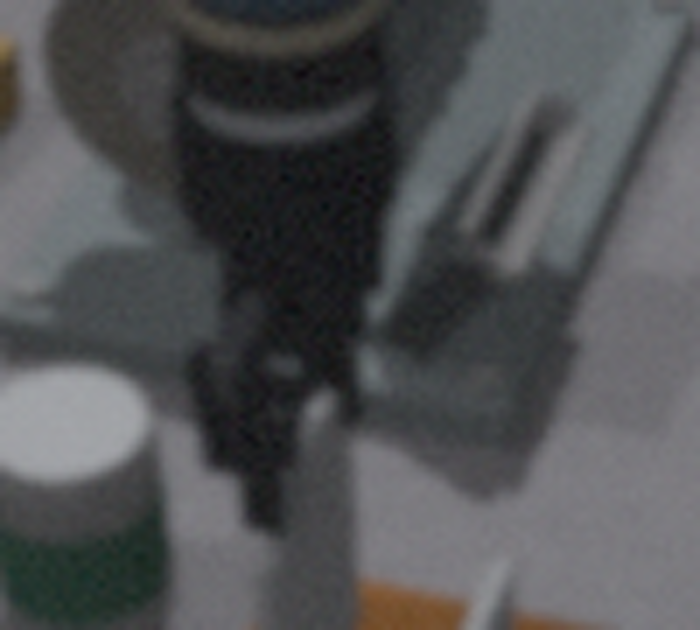

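The plate hangs cleanly in the jaws (Fz -2.7 N is its weight), its foot about 5 mm inside the slot. Next I'll lean it towards the robot, hinging on the block's slot edge.

Emit:
arm_command(targets=[{"dx": 0.044, "dy": 0, "dz": -0.005, "twist": 0, "fingers": 50}, {"dx": 0.085, "dy": 0, "dz": 0.003, "twist": 0, "fingers": 50}, {"dx": 0.125, "dy": 0, "dz": 0.016, "twist": 0, "fingers": 50}, {"dx": 0.153, "dy": 0, "dz": 0.03, "twist": 0, "fingers": 50}, {"dx": 0.178, "dy": 0, "dz": 0.044, "twist": 0, "fingers": 50}], newtons=30)

```text
time: 6.6
position: [0.5, 0.233, 0.1471]
orientation: [[-0.996, -0.088, -0.005], [-0.088, 0.995, 0.039], [0.002, 0.039, -0.999]]
wrist_force: [2.2, -0.6, -1.0]
grip_width: 0.0592
```

Emit:
arm_command(targets=[{"dx": 0, "dy": 0, "dz": 0, "twist": 0, "fingers": 50}, {"dx": 0, "dy": 0, "dz": 0, "twist": 0, "fingers": 50}], newtons=90)

```text
time: 6.8
position: [0.5002, 0.2332, 0.1472]
orientation: [[-0.996, -0.088, -0.006], [-0.088, 0.995, 0.039], [0.003, 0.039, -0.999]]
wrist_force: [1.6, -0.5, -0.3]
grip_width: 0.0569
```

Run:
```python
from rig import bot,vision; from h import *
s=bot.read_state();print(s["position"].round(4),s["orientation"].round(3).tolist())
c=vision.camera("side")
cv2.imwrite("pics/lean.png",up(c,190,130,100,90,7)[:,:,::-1])
```

```text
[0.5002 0.2332 0.1472] [[-0.996, -0.088, -0.006], [-0.088, 0.995, 0.039], [0.003, 0.039, -0.999]]
```

View pics/lean.png

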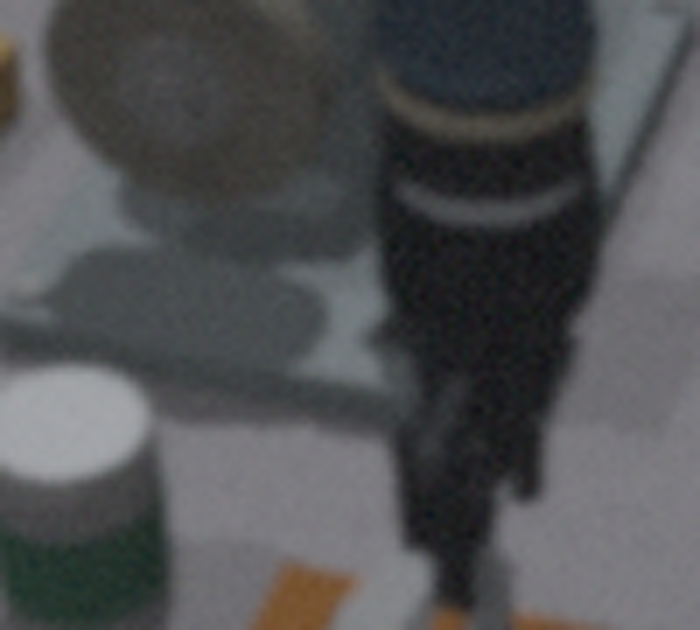

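The plate has leaned over: its foot points away from the robot and the tab is in the jaws. Now I'll lift it and carry it over to the mouth.

Emit:
arm_command(targets=[{"dx": 0, "dy": 0.003, "dz": -0.08, "twist": 0, "fingers": 50}, {"dx": 0, "dy": 0.0085, "dz": -0.19, "twist": 0, "fingers": 50}, {"dx": 0.005, "dy": -0.08, "dz": -0.225, "twist": 0, "fingers": 50}, {"dx": 0.012, "dy": -0.2, "dz": -0.229, "twist": 0, "fingers": 50}, {"dx": 0.018, "dy": -0.32, "dz": -0.233, "twist": 0, "fingers": 50}])

```text
time: 7.35
position: [0.5042, 0.1009, 0.2349]
orientation: [[-0.996, -0.09, -0.009], [-0.09, 0.995, 0.04], [0.005, 0.04, -0.999]]
wrist_force: [0.9, 0.1, -2.8]
grip_width: 0.057
```

Emit:
arm_command(targets=[{"dx": 0.005, "dy": -0.12, "dz": -0.005, "twist": 0, "fingers": 50}, {"dx": 0.01, "dy": -0.24, "dz": -0.01, "twist": 0, "fingers": 50}, {"dx": 0.016, "dy": -0.335, "dz": -0.013, "twist": 0, "fingers": 50}, {"dx": 0.016, "dy": -0.335, "dz": -0.013, "twist": 0, "fingers": 50}, {"dx": 0.016, "dy": -0.335, "dz": -0.013, "twist": 0, "fingers": 50}])

```text
time: 7.85
position: [0.5091, -0.0331, 0.2335]
orientation: [[-0.996, -0.085, -0.011], [-0.086, 0.995, 0.041], [0.008, 0.042, -0.999]]
wrist_force: [0.3, -0.4, -3.8]
grip_width: 0.0568
```

Run:
```python
from rig import bot,vision; from h import *
s=bot.read_state();p=s["position"];R=s["orientation"];print(p.round(4),R.round(3).tolist(),s["wrist_force"].round(1),s["joints"].round(2))
c=vision.camera("side");x0,y0=220,90
im=np.ascontiguousarray(up(c,x0,y0,90,85,7)[:,:,::-1])
yaw=np.radians(5.4)
H=np.array([.6295,-.024,.045]);Rz=cv2.Rodrigues(np.array([0,0,yaw]))[0]
def Ry(a):return Rz@np.array([[np.cos(a),0,-np.sin(a)],[0,1,0],[np.sin(a),0,np.cos(a)]])
def dot(P,col):
    q=(proj(c,P)-[x0,y0]+.5)*7; cv2.circle(im,tuple(int(i) for i in q),3,col,-1)
for P in ((-14,56,71),(-14,-56,71),(14,56,71),(14,-56,71)): dot(H+Ry(np.radians(35))@(np.array(P)/1000),(0,0,255))
for a,col in ((25,(255,0,0)),(35,(0,255,0)),(45,(0,255,255))):
    for yy in (-45,45): dot(p+[0,0,.002]+Ry(np.radians(a))@np.array([0,yy/1000,-.123]),col)
cv2.imwrite("pics/pre3.png",im)
```

```text
[ 0.5091 -0.0331  0.2335] [[-0.996, -0.085, -0.011], [-0.086, 0.995, 0.041], [0.008, 0.042, -0.999]] [ 0.3 -0.4 -3.8] [-0.22  0.02  0.06  1.62  0.04 -0.31]
```

View pics/pre3.png

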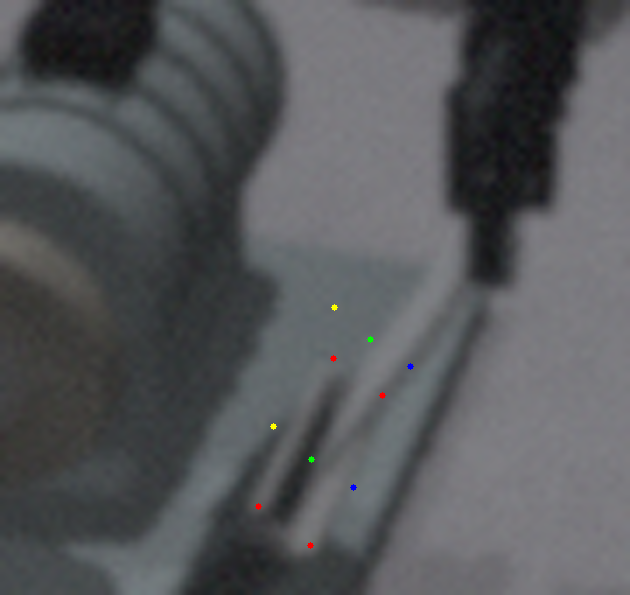

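The plate leans about 33–34°: its foot's near corner is at about (322,452) in the crop, close to the 35° marks. The lips match the red marks. I'll correct the offset and bring the foot to the mouth.

Emit:
arm_command(targets=[{"dx": 0.021, "dy": -0.013, "dz": 0, "twist": 0, "fingers": 50}, {"dx": 0.009, "dy": -0.0135, "dz": 0.017, "twist": 0, "fingers": 50}, {"dx": -0.003, "dy": -0.014, "dz": 0.034, "twist": 0, "fingers": 50}, {"dx": -0.015, "dy": -0.0145, "dz": 0.05, "twist": 0, "fingers": 50}, {"dx": -0.027, "dy": -0.015, "dz": 0.067, "twist": 0, "fingers": 50}], newtons=40)

```text
time: 8.4
position: [0.521, -0.036, 0.2063]
orientation: [[-0.996, -0.089, -0.009], [-0.089, 0.995, 0.039], [0.006, 0.04, -0.999]]
wrist_force: [-0.5, -0.1, -2.0]
grip_width: 0.0566
```

Run:
```python
from rig import bot,vision; from h import *
s=bot.read_state();p=s["position"];R=s["orientation"];print(p.round(4),R.round(3).tolist(),s["wrist_force"].round(1))
c=vision.camera("side");t=vision.camera("top")
a=up(c,230,115,65,65,6)[:,:,::-1]; b=up(t,280,145,65,65,6)[:,:,::-1]
cv2.imwrite("pics/ent.png",np.hstack([a,b]))
```

```text
[ 0.521  -0.036   0.2063] [[-0.996, -0.089, -0.009], [-0.089, 0.995, 0.039], [0.006, 0.04, -0.999]] [-0.5 -0.1 -2. ]
```

View pics/ent.png

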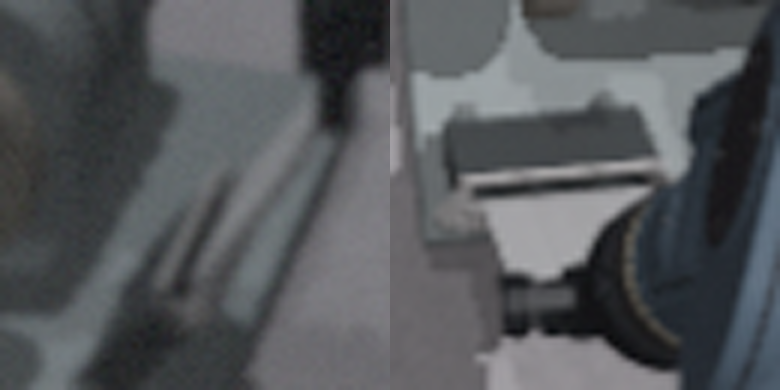

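The side view shows the foot in the flare. In the top view the foot's left corner is at about (486,200), which puts the plate about 4 mm too far right, so I'll trim that and slide on.

Emit:
arm_command(targets=[{"dx": -0.001, "dy": 0.009, "dz": 0, "twist": 0, "fingers": 50}, {"dx": -0.011, "dy": 0.008, "dz": 0.016, "twist": 0, "fingers": 50}, {"dx": -0.021, "dy": 0.0075, "dz": 0.033, "twist": 0, "fingers": 50}, {"dx": -0.031, "dy": 0.007, "dz": 0.05, "twist": 0, "fingers": 50}, {"dx": -0.0415, "dy": 0.0065, "dz": 0.066, "twist": 0, "fingers": 50}], newtons=40)

```text
time: 9.0
position: [0.5371, -0.0316, 0.1803]
orientation: [[-0.996, -0.088, -0.008], [-0.088, 0.995, 0.039], [0.005, 0.039, -0.999]]
wrist_force: [0.6, -0.2, -1.9]
grip_width: 0.0572
```

Emit:
arm_command(targets=[{"dx": -0.008, "dy": 0, "dz": 0.013, "twist": 0, "fingers": 50}, {"dx": -0.016, "dy": -0.001, "dz": 0.026, "twist": 0, "fingers": 50}, {"dx": -0.024, "dy": -0.001, "dz": 0.039, "twist": 0, "fingers": 50}, {"dx": -0.032, "dy": -0.002, "dz": 0.052, "twist": 0, "fingers": 50}, {"dx": -0.04, "dy": -0.002, "dz": 0.0655, "twist": 0, "fingers": 50}], newtons=40)

```text
time: 9.5
position: [0.5522, -0.03, 0.1547]
orientation: [[-0.996, -0.088, -0.01], [-0.088, 0.995, 0.038], [0.006, 0.039, -0.999]]
wrist_force: [-4.0, -1.4, 2.1]
grip_width: 0.0573
```

Emit:
arm_command(targets=[{"dx": -0.004, "dy": 0, "dz": 0.006, "twist": 0, "fingers": 50}, {"dx": -0.008, "dy": 0, "dz": 0.012, "twist": 0, "fingers": 50}, {"dx": -0.012, "dy": -0.001, "dz": 0.018, "twist": 0, "fingers": 50}, {"dx": -0.015, "dy": -0.001, "dz": 0.0245, "twist": 0, "fingers": 50}, {"dx": -0.015, "dy": -0.001, "dz": 0.0245, "twist": 0, "fingers": 50}], newtons=40)

```text
time: 10.0
position: [0.557, -0.0293, 0.146]
orientation: [[-0.996, -0.087, -0.011], [-0.088, 0.995, 0.039], [0.008, 0.039, -0.999]]
wrist_force: [-8.1, -0.1, 5.1]
grip_width: 0.0571
```

Emit:
arm_command(targets=[{"dx": -0.002, "dy": 0, "dz": 0.004, "twist": 0, "fingers": 50}, {"dx": -0.004, "dy": 0, "dz": 0.008, "twist": 0, "fingers": 50}, {"dx": -0.004, "dy": 0, "dz": 0.008, "twist": 0, "fingers": 50}], newtons=40)

```text
time: 10.3
position: [0.5571, -0.0291, 0.1459]
orientation: [[-0.996, -0.087, -0.012], [-0.087, 0.995, 0.038], [0.009, 0.039, -0.999]]
wrist_force: [-15.7, 1.0, 17.8]
grip_width: 0.0571
```

Run:
```python
from rig import bot,vision; from h import *
s=bot.read_state();p=s["position"];print(p.round(4),s["wrist_force"].round(1))
c=vision.camera("side");t=vision.camera("top")
a=up(c,230,115,65,65,6)[:,:,::-1]; b=up(t,280,145,65,65,6)[:,:,::-1]
cv2.imwrite("pics/seat.png",np.hstack([a,b]))
```

```text
[ 0.5571 -0.0291  0.1459] [-15.7   1.   17.8]
```

View pics/seat.png

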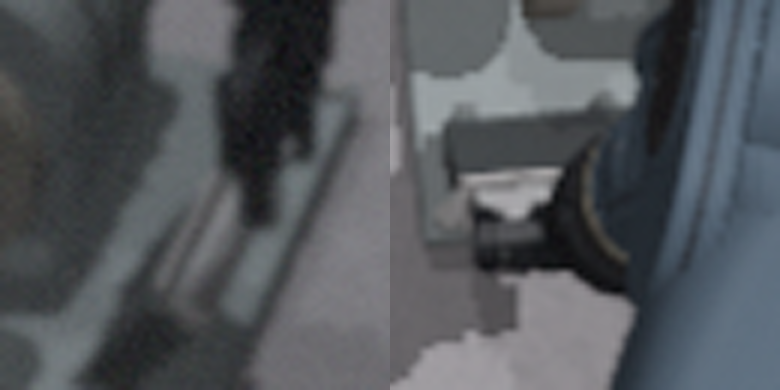

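It has reached a firm stop: the force is about 26 N straight along the slot, with hardly any side load, at the expected depth. In the top view the plate fills the slot. I'll relax the push, open and back away.

Emit:
arm_command(targets=[{"dx": 0.003, "dy": 0, "dz": -0.006, "twist": 0, "fingers": 50}, {"dx": 0.003, "dy": 0, "dz": -0.006, "twist": 0, "fingers": 75}, {"dx": 0.003, "dy": 0, "dz": -0.006, "twist": 0, "fingers": 100}, {"dx": 0.003, "dy": 0, "dz": -0.006, "twist": 0, "fingers": 100}, {"dx": 0.003, "dy": 0, "dz": -0.006, "twist": 0, "fingers": 100}], newtons=20)

```text
time: 10.9
position: [0.5594, -0.0292, 0.1441]
orientation: [[-0.996, -0.088, -0.008], [-0.088, 0.995, 0.039], [0.004, 0.04, -0.999]]
wrist_force: [0.6, 1.0, 0.7]
grip_width: 0.0859
```

Emit:
arm_command(targets=[{"dx": 0, "dy": 0.002, "dz": -0.05, "twist": 0, "fingers": 100}, {"dx": 0, "dy": 0.006, "dz": -0.15, "twist": 0, "fingers": 100}, {"dx": 0, "dy": 0.008, "dz": -0.2, "twist": 0, "fingers": 100}, {"dx": 0.12, "dy": 0.008, "dz": -0.25, "twist": 0, "fingers": 100}, {"dx": 0.24, "dy": 0.008, "dz": -0.25, "twist": 0, "fingers": 100}])

```text
time: 11.4
position: [0.4653, -0.039, 0.2466]
orientation: [[-0.996, -0.089, -0.005], [-0.089, 0.995, 0.038], [0.001, 0.038, -0.999]]
wrist_force: [0.7, -0.6, 1.4]
grip_width: 0.0855
```

Emit:
arm_command(targets=[{"dx": 0.1, "dy": 0, "dz": 0, "twist": 0, "fingers": 100}, {"dx": 0.2, "dy": -0.1, "dz": 0, "twist": 0, "fingers": 100}, {"dx": 0.25, "dy": -0.2, "dz": 0, "twist": 0, "fingers": 100}, {"dx": 0.25, "dy": -0.3, "dz": 0, "twist": 0, "fingers": 100}, {"dx": 0.25, "dy": -0.4, "dz": 0, "twist": 0, "fingers": 100}])

```text
time: 11.9
position: [0.3779, -0.2082, 0.2394]
orientation: [[-0.996, -0.087, -0.006], [-0.087, 0.995, 0.038], [0.003, 0.038, -0.999]]
wrist_force: [0.9, -0.3, 0.4]
grip_width: 0.0854
```

Run:
```python
from rig import bot,vision; from h import *
s=bot.read_state();print(s["position"].round(4),s["wrist_force"].round(1))
c=vision.camera("side");t=vision.camera("top")
ims=[]
H=np.array([.6295,-.024,.045]);a=np.radians(35);R=cv2.Rodrigues(np.array([0,0,np.radians(5.4)]))[0]@np.array([[np.cos(a),0,-np.sin(a)],[0,1,0],[np.sin(a),0,np.cos(a)]])
for k,x0,y0 in ((c,225,110),(t,277,145)):
    im=np.ascontiguousarray(up(k,x0,y0,65,85,6)[:,:,::-1])
    for P in ((0,30,130),(0,-30,130),(0,45,105),(0,-45,105)):
        q=(proj(k,H+R@(np.array(P)/1000))-[x0,y0]+.5)*6; cv2.circle(im,tuple(int(i) for i in q),3,(0,0,255),-1)
    ims.append(im)
cv2.imwrite("pics/final.png",np.hstack(ims))
```

```text
[ 0.3779 -0.2082  0.2394] [ 0.9 -0.3  0.4]
```

View pics/final.png

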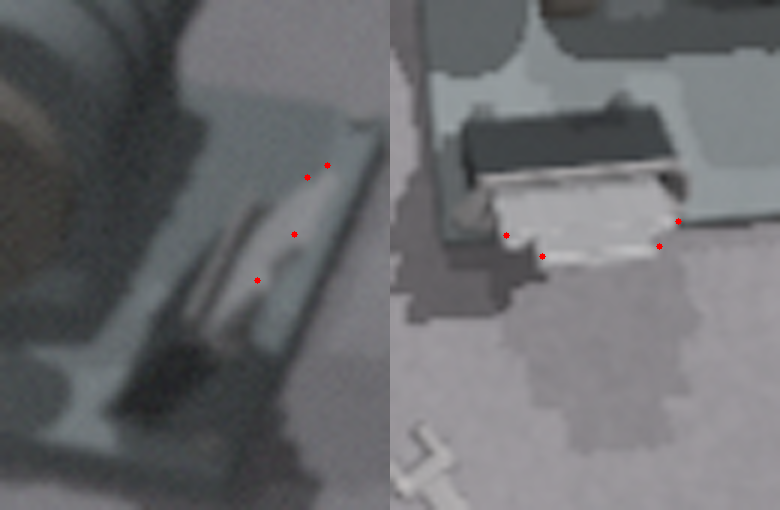

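The tab is up and the shoulders are level, with the tab's end edge at about (540,265)-(660,255) in the top crop. I'll do one numeric depth check from that tab edge.

Run:
```python
from rig import vision; from h import *
t=vision.camera("top");c=vision.camera("side")
H=np.array([.6295,-.024,.045]);a=np.radians(35);R=cv2.Rodrigues(np.array([0,0,np.radians(5.4)]))[0]@np.array([[np.cos(a),0,-np.sin(a)],[0,1,0],[np.sin(a),0,np.cos(a)]])
P=lambda k,x,y,z:proj(k,H+R@(np.array([x,y,z])/1000)).round(2)
for s in (0,3,6): print(s,"tab end low edge",P(t,-5,0,130+s),"up edge",P(t,3,0,130+s),"shoulderL",P(t,-5,40,105+s),"shR",P(t,-5,-40,105+s))
print("upRim",P(t,14,0,71),P(t,22,0,71))
u0=308.5
for nm,y in (("tab",0),("shL",40),("shR",-40)):
    u=P(t,-5,y,118)[0]
    print(nm,u,[(round(float(v),2),int(cv2.getRectSubPix(t["img"],(1,1),(float(u),float(v))).mean())) for v in np.arange(170 if nm=="tab" else 178,192,.5)])
u=P(t,-5,0,118)[0]; v=186.
print("row tab",[(round(float(u),1),int(cv2.getRectSubPix(t["img"],(1,1),(float(u),186.3-.087*(u-309))).mean())) for u in np.arange(296,326,.75)])
print("tab ends y=+-30",P(t,0,30,128),P(t,0,-30,128))
```

```text
0 tab end low edge [311.67 187.86] up edge [311.67 185.57] shoulderL [297.48 185.08] shR [323.03 182.88]
3 tab end low edge [311.84 188.34] up edge [311.85 186.05] shoulderL [297.62 185.54] shR [323.23 183.34]
6 tab end low edge [312.02 188.81] up edge [312.02 186.52] shoulderL [297.75 186.  ] shR [323.43 183.79]
upRim [308.4  173.66] [308.4  171.41]
tab 310.98 [(170.0, 67), (170.5, 67), (171.0, 67), (171.5, 90), (172.0, 112), (172.5, 131), (173.0, 151), (173.5, 136), (174.0, 120), (174.5, 126), (175.0, 131), (175.5, 141), (176.0, 151), (176.5, 156), (177.0, 161), (177.5, 162), (178.0, 164), (178.5, 164), (179.0, 164), (179.5, 165), (180.0, 165), (180.5, 166), (181.0, 166), (181.5, 166), (182.0, 165), (182.5, 164), (183.0, 163), (183.5, 164), (184.0, 165), (184.5, 165), (185.0, 165), (185.5, 163), (186.0, 160), (186.5, 161), (187.0, 160), (187.5, 165), (188.0, 170), (188.5, 160), (189.0, 150), (189.5, 144), (190.0, 137), (190.5, 137), (191.0, 137), (191.5, 137)]
shL 298.08 [(178.0, 161), (178.5, 164), (179.0, 167), (179.5, 167), (180.0, 167), (180.5, 167), (181.0, 168), (181.5, 167),
[... 584 characters left out ...]
134), (189.0, 132), (189.5, 132), (190.0, 132), (190.5, 133), (191.0, 133), (191.5, 134)]
row tab [(296.0, 78), (296.8, 79), (297.5, 80), (298.2, 81), (299.0, 81), (299.8, 79), (300.5, 100), (301.2, 133), (302.0, 165), (302.8, 177), (303.5, 181), (304.2, 180), (305.0, 178), (305.8, 177), (306.5, 176), (307.2, 174), (308.0, 171), (308.8, 166), (309.5, 163), (310.2, 160), (311.0, 160), (311.8, 166), (312.5, 172), (313.2, 176), (314.0, 175), (314.8, 178), (315.5, 180), (316.2, 180), (317.0, 179), (317.8, 177), (318.5, 174), (319.2, 169), (320.0, 158), (320.8, 143), (321.5, 136), (322.2, 135), (323.0, 135), (323.8, 136), (324.5, 135), (325.2, 135)]
tab ends y=+-30 [301.78 186.96] [321.34 185.28]
```

The measured edges sit 0–1 px beyond the prediction, with the left side slightly high. That is about 2–3 mm, inside tolerance but near the camera's resolution. There's plenty of time, so I'll make sure with a gentle press on the left half of the tab's end with closed fingers.

Emit:
arm_command(targets=[{"dx": -0.08, "dy": 0.07, "dz": 0, "twist": 0, "fingers": 0}, {"dx": -0.16, "dy": 0.14, "dz": 0.03, "twist": 0, "fingers": 0}, {"dx": -0.24, "dy": 0.21, "dz": 0.06, "twist": 0, "fingers": 0}, {"dx": -0.32, "dy": 0.28, "dz": 0.08, "twist": 0, "fingers": 0}, {"dx": -0.4, "dy": 0.35, "dz": 0.095, "twist": 0, "fingers": 0}], newtons=40)

```text
time: 12.6
position: [0.5255, -0.0483, 0.2053]
orientation: [[-0.996, -0.09, -0.009], [-0.09, 0.995, 0.039], [0.005, 0.04, -0.999]]
wrist_force: [0.7, -0.8, -0.5]
grip_width: 0.0122
```

Emit:
arm_command(targets=[{"dx": -0.077, "dy": 0.078, "dz": 0.02, "twist": 0, "fingers": 0}, {"dx": -0.077, "dy": 0.078, "dz": 0.02, "twist": 0, "fingers": 0}, {"dx": -0.077, "dy": 0.078, "dz": 0.02, "twist": 0, "fingers": 0}, {"dx": -0.077, "dy": 0.078, "dz": 0.02, "twist": 0, "fingers": 0}])

```text
time: 13.0
position: [0.5523, -0.0171, 0.1991]
orientation: [[-0.996, -0.089, -0.009], [-0.089, 0.995, 0.039], [0.005, 0.039, -0.999]]
wrist_force: [-0.4, 0.3, -0.5]
grip_width: -0.0001
```

Emit:
arm_command(targets=[{"dx": 0, "dy": 0, "dz": 0.03, "twist": 0, "fingers": 0}, {"dx": 0, "dy": -0.002, "dz": 0.055, "twist": 0, "fingers": 0}, {"dx": 0, "dy": -0.003, "dz": 0.07, "twist": 0, "fingers": 0}, {"dx": 0, "dy": -0.003, "dz": 0.075, "twist": 0, "fingers": 0}, {"dx": 0, "dy": -0.003, "dz": 0.075, "twist": 0, "fingers": 0}])

```text
time: 13.5
position: [0.5521, -0.0178, 0.1678]
orientation: [[-0.996, -0.087, -0.01], [-0.087, 0.995, 0.039], [0.007, 0.04, -0.999]]
wrist_force: [-0.4, 0.3, -0.5]
grip_width: -0.0
```

Emit:
arm_command(targets=[{"dx": 0, "dy": 0, "dz": 0.005, "twist": 0, "fingers": 0}, {"dx": 0, "dy": 0, "dz": 0.01, "twist": 0, "fingers": 0}])

```text
time: 13.7
position: [0.553, -0.0175, 0.165]
orientation: [[-0.996, -0.088, -0.008], [-0.088, 0.995, 0.039], [0.004, 0.039, -0.999]]
wrist_force: [1.0, -0.0, 1.2]
grip_width: -0.0
```

Emit:
arm_command(targets=[{"dx": 0, "dy": 0, "dz": 0.004, "twist": 0, "fingers": 0}, {"dx": 0, "dy": 0, "dz": 0.006, "twist": 0, "fingers": 0}])

```text
time: 13.9
position: [0.5528, -0.0173, 0.1625]
orientation: [[-0.996, -0.088, -0.008], [-0.088, 0.995, 0.039], [0.005, 0.039, -0.999]]
wrist_force: [-1.7, 0.2, 3.0]
grip_width: -0.0002
```

Emit:
arm_command(targets=[{"dx": 0, "dy": 0, "dz": 0.004, "twist": 0, "fingers": 0}, {"dx": 0, "dy": 0, "dz": 0.006, "twist": 0, "fingers": 0}])

```text
time: 14.1
position: [0.5529, -0.0173, 0.1621]
orientation: [[-0.996, -0.088, -0.007], [-0.088, 0.995, 0.038], [0.003, 0.039, -0.999]]
wrist_force: [-2.9, -0.8, 9.8]
grip_width: -0.0
```

The press is firm: 10 N for only 0.4 mm of travel, with the fingertips at z≈0.151. The tab's end should be at 0.149–0.154 when seated, so it is on the floor. Backing away, then handing in.

Emit:
arm_command(targets=[{"dx": 0, "dy": 0, "dz": -0.03, "twist": 0, "fingers": 0}, {"dx": 0, "dy": 0.004, "dz": -0.12, "twist": 0, "fingers": 0}, {"dx": 0.08, "dy": 0.006, "dz": -0.17, "twist": 0, "fingers": 0}, {"dx": 0.2, "dy": 0.006, "dz": -0.19, "twist": 0, "fingers": 0}, {"dx": 0.3, "dy": 0.006, "dz": -0.19, "twist": 0, "fingers": 0}])

```text
time: 14.6
position: [0.4331, -0.0286, 0.2388]
orientation: [[-0.996, -0.088, -0.005], [-0.089, 0.995, 0.038], [0.002, 0.038, -0.999]]
wrist_force: [0.1, -0.1, 0.9]
grip_width: 0.0001
```

Emit:
arm_command(targets=[{"dx": 0.1, "dy": 0, "dz": 0, "twist": 0, "fingers": 0}, {"dx": 0.2, "dy": 0, "dz": 0, "twist": 0, "fingers": 0}, {"dx": 0.2, "dy": 0, "dz": 0, "twist": 0, "fingers": 0}, {"dx": 0.2, "dy": 0, "dz": 0, "twist": 0, "fingers": 0}])

```text
time: 15.0
position: [0.3539, -0.0355, 0.2375]
orientation: [[-0.996, -0.087, -0.006], [-0.087, 0.995, 0.038], [0.003, 0.039, -0.999]]
wrist_force: [0.1, 0.1, -0.0]
grip_width: -0.0001
```

Run:
```python
from rig import bot,vision; from h import *
t=vision.camera("top");s=bot.read_state();print(s["time"],s["position"].round(3),s["wrist_force"].round(1))
a=up(t,277,145,65,85,6)[:,:,::-1];b=up(t,195,110,100,85,4)[:,:,::-1]
b=cv2.copyMakeBorder(b,0,a.shape[0]-b.shape[0],0,0,cv2.BORDER_CONSTANT)
cv2.imwrite("pics/last.png",np.hstack([a,b]))
```

```text
15.05 [ 0.355 -0.036  0.237] [ 0.4  0.8 -0.3]
```

```bash
python3 -c "
from rig import hand_in
print(hand_in())"
```

```text
the job is handed in; nothing more can be done
None
```

The guard plate is in the slanted slot, tab up, released and fully home as far as I could measure. I handed the job in at about 15 s.

**What I did:** The tool can only stay upright, so I gripped the guard by the 60 mm edges of its tab. I tipped it to about 34° against the block's slot edge, carried it over, and eased it down along the slot at about 0.1 m/s or less. It met a firm stop (about 26 N straight along the slot, almost no side load), and I let go there.

**Last checks:**
- **Camera:** the plate's edges sat 0–1 px past the seated prediction, left side slightly high. That suggests 2–3 mm, about the limit of what the camera can resolve.
- **Press:** because of that I pressed gently on the tab's end. It was solid, about 10 N for 0.4 mm of travel. The contact height was 0.151 m, against 0.149–0.154 m expected when seated. I take the plate as seated, though the two checks differ slightly.

**What went wrong or went unchecked:**
- **Joint limit:** early on, joint 6 reached its range limit (3.14 rad). That left the tool tilted about 2.3°, and I had to turn the gripper half round. The tilt stayed to the end, and the insertion force stayed low despite it.
- **Last picture:** I had used all 12 views, so nothing was viewed after the press.
- **Other things:** I didn't measure whether the blank or the bystanders moved. I saw no sign of contact with any of them.

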